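Strip a drill-press clamping set-up and put its parts where they belong

TASK

The nut is already off this drill-press clamping set-up: take the stack apart. Put the steel spacer ring over the dowel of the wooden block, down on the wood; lay the green slotted clamp strap across both saddles of the wooden rack, between the horns; set the black step block in the blue tray, steps up as it stands now; and lay the drilled gear, hub up, wholly on the black granite plate to be measured. Set everything down rather than letting it drop, and leave the oil bottle standing where it is.

Things in the scene. Friction and masses are not known exactly. Their poses are not given: they have to be found in the camera images.
- spacer: Plain bright steel spacer ring, top of the stack: outside diameter 38, bore 28, 13 high, 0.035 kg, loose round the stud, lying on the clamp strap, its underside 53 above the bench. Origin: centre of its underside on the axis, z up along the bore.
- clamp_strap: Flat dark green enamelled steel clamp strap, 124 long (its x), 42 wide (its y), 14 thick, 0.4 kg, with a slot 64 x 21 along its middle through which the stud stands. One end lies on the gear's hub, the other on the low step of the step block; underside 38 above the bench. Between gear and step block it is free underneath. Origin: centre of its underside (also over its centre of mass), z up.
- step_block: Black steel step block, 51 long (its x), 36 wide (its y), 0.28 kg: low step 20 high from x = -25.5 to -1.5, then three 9 long steps rising to 26, 32 and 38 at the +x end; centre of mass at about x = +3. It stands on the sub-plate under the strap's end away from the gear, steps rising away from the stud. Origin: centre of its footprint, underside, 18 above the bench; z up.
- gear: Bright steel spur gear with a hub on top: diameter 56 over the teeth, 20 high with the hub, toothed rim 12 high, hub diameter 33, 0.16 kg. It lies on the sub-plate under the other end of the strap. Origin: centre of its underside on the axis, 18 above the bench, z up.
- sub_plate: Grey steel plate, 196 (its x) x 92 (its y) x 18 thick, screwed down: it does not move. A threaded stud of diameter 16 stands upright in its middle, its end 80 above the bench. Gear centred at about x = -48, strap and spacer at about x = 0, step block at about x = +66, strap and block lying along plate x. Origin: centre of its underside at bench height, z up along the stud.
- granite_plate: Small black granite measuring plate, 120 (its x) x 104 (its y), flat top 20 above the bench; it does not move. Place of the gear. Origin: centre, at bench height, z up.
- strap_rack: Low wooden rack, base 124 (its x) x 84 (its y) x 10 thick, with two saddle bars across it along y, 14 thick, at x = -45 and +45; their tops, where the strap lies (its x along rack x), are 22 above the bench, with an upright horn at each end (top 35 above the bench) leaving 62 free between horns, y = -31 to +31. It does not move. Origin: centre, at bench height, z up.
- dowel_block: Light beech block, 98 (its x) x 90 (its y), top 18 above the bench, with one upright wooden dowel of diameter 11 with rounded end in its middle, whose end is 44 above the bench; it does not move. Place of the spacer ring. Origin: on the dowel's axis, at bench height, z up.
- blue_tray: Low open blue plastic tray, inside 116 (its x) x 100 (its y), outside with rim 130 x 114, rim 20 above the bench, floor 3 thick; it does not move. Place of the step block. Origin: centre of its underside at bench height, z up.
- oil_bottle: Bystander: small white oiler bottle with a red nozzle, diameter 40, 105 high, standing loose on the bench beyond the sub-plate. Origin: centre of its underside, z up.
There are look-alikes about, which are no part of the job. Leave any turquoise or yellow look-alike of the spacer alone.

How it is judged:
By the outcome, as a careful person would: the job done as asked, in the order asked, and still so for the second after the job is handed in, with the robot touching nothing.
It also fails if it takes over 106 s, if anything falls off the work surface, if the arm or the gripper's body presses on something with over 40 N, if the wrist force passes 120 N, or if a joint passes its speed limit or range.

ROBOT

A 6-joint arm with a two-finger parallel gripper is mounted at the origin on a cart in front of the work surface, level with it; the furniture and walls round the work are solid. World frame = base frame: x ahead of the robot, y to its left, z up, the work surface at z = 0. Lengths are in m, angles in rad, forces in N, time in s.
With the tool pointing down it reaches from about 0.275 to 0.825 m from the base axis. Payload 4.9 kg.
Tool frame: the origin (TCP) lies midway between the tips of the shut fingers; the grasp point (between the pads) lies 19 mm behind it (bot.grip_depth is the distance from the TCP to the grasp point, in m); z points along the fingers, y is the line along which they close (so a half turn about z gives the same grasp; the last joint's range is limited). The gripper opens to 85 mm and grips with 20 to 120 N. Pads are 22 mm wide; open, the fingers measure 114 mm over their backs; the gripper's body (76 mm by 85 mm) begins 54 mm behind the grasp point. The pads swing forward as they close: fully open they stand 13 mm farther back than shut.
Start: joints at [-1.294, 0.326, -0.193, 1.052, 0, 1.437], TCP at [0.22, -0.504, 0.231] pointing down, gripper open.
Joint ranges: [-2.65, 2.65], [-0.97, 1.79], [-1.3, 1.35], [-1.93, 2.1], [-1.47, 1.37], [-3.14, 3.14]. Speed limits (rad/s): [2.57, 2.57, 3.14, 3.14, 3.14, 3.14].

INTERFACE

Orientations are given as a unit quaternion [w, x, y, z].
In Python, from cell import bot gives the robot as it stands. Calls block until the motion is done:
- bot.move_pose(position, orientation): joint-space move of the TCP to a pose.
- bot.move_linear(position, speed=0.15, rotation=None, until_force=None): straight line of the TCP; rotation=None keeps the orientation; speed is the mean speed in m/s. With until_force (N) it stops when the force on the tool has changed by that much, and returns True; else False.
- bot.goto_joints(angles): joint-space move.
- bot.set_gripper(opening, grasp_force=None): opening from 0.0 (shut) to 1.0 (fully open); grasp_force is the grip in N (None keeps the last); returns when the fingers have stopped.
- bot.wait(seconds).
- bot.solve_ik(position, orientation): joint angles nearest the present ones, or None.
- bot.camera(name): name is "side" or "top"; returns the picture (384x512x3 uint8, red, green, blue); there is no depth.
- bot.calibration(name): a dict with "mtx" (3x3 intrinsics, pixels), "extrinsics" (4x4, takes a point from world to camera coordinates). Camera axes: x right, y down, z forward; pixel columns grow to the right and rows downward; lengths in m; the calibration is good to about 2 mm. A picture is of the moment at which its call begins. calibration takes no time and is no camera call.
A pose or a line that the arm cannot do raises bot.PlanningError and nothing moves.
- bot.close_job(): hands the job in; it is judged then, once.
Trained networks look in the newest picture that a camera, given by its name, has taken for a name from the list of things; names that differ only in an ending like _2 or _b are one class to them, and where a whole thing is asked for, a point or a joint stands for the part that bears it (a point fixed in the world has none). Each returns a list of dicts, best first, with "confidence" (0 to 1); they miss things now and then, are a little off and sometimes report something else, mostly with a low value. They report only what shows in the picture. A call takes as long as a camera call. They do not tell look-alikes from the thing itself.
- bot.search_frame(camera, thing): "bbox" ([left, top, width, height] in pixels, round what is visible of it).
Readings, each from a call of its own:
- bot.read_clock(): time.
- bot.read_joint_positions(): joint angles.
- bot.read_joint_vel(): joint speeds.
- bot.read_joint_efforts(): joint torques, N m.
- bot.read_position(): TCP position.
- bot.read_tool_rot(): TCP orientation.
- bot.read_ft_force(): force on the tool from outside, world axes, zero at the start.
- bot.read_moment(): the same for the moment, N m.
- bot.read_gripper_width(): opening from 0.0 (shut) to 1.0 (fully open).
- bot.read_finger_force(): force on a finger pad.
Only numpy, scipy, OpenCV 4.12 (cv2) and the standard library are available. Lean on these libraries where they do the work, as an engineer would, in place of code of your own. Each camera call takes 0.05 s, during which the arm holds its last target. There are 200 camera calls.

## Working session

There is one attempt and no reset: what is moved stays moved. The work goes in short steps, each a Python script; the robot and the scene stay as the last script left them, time stands still between calls to the robot, and variables do not carry over. Pictures are saved under pics/ and viewed, at most 14 in all, crops included, and the job is handed in when it is done.

```bash
mkdir -p pics; ls
python3 - <<'E'
from cell import bot
import cv2,numpy as np
for c in ("top","side"):
    im=bot.camera(c); cv2.imwrite(f"pics/{c}0.png",cv2.resize(im[:,:,::-1],(800,600),interpolation=cv2.INTER_CUBIC))
    np.save(f"pics/{c}0.npy",im)
    k=bot.calibration(c); print(c,k["mtx"].round(1).tolist(),k["extrinsics"].round(4).tolist())
    for t in "spacer clamp_strap step_block gear sub_plate granite_plate strap_rack dowel_block blue_tray oil_bottle".split():
        print(t,[(np.round(d["bbox"]).tolist(),round(d["confidence"],2)) for d in bot.search_frame(c,t)])
print(bot.read_clock())
E
```

```text
pics
top [[393.6, 0.0, 259.2], [0.0, 393.6, 186.7], [0.0, 0.0, 1.0]] [[0.0046, -0.9996, -0.028, -0.0029], [-0.9807, 0.0009, -0.1953, 0.5703], [0.1953, 0.0284, -0.9803, 1.0785], [0.0, 0.0, 0.0, 1.0]]
spacer [([304.0, 172.0, 14.0, 9.0], 0.62), ([310.0, 194.0, 11.0, 12.0], 0.43)]
clamp_strap [([244.0, 189.0, 36.0, 43.0], 0.79)]
step_block [([267.0, 181.0, 14.0, 11.0], 0.55)]
gear [([248.0, 227.0, 16.0, 11.0], 0.4)]
sub_plate [([236.0, 177.0, 57.0, 72.0], 0.97)]
granite_plate [([170.0, 143.0, 43.0, 48.0], 0.74)]
strap_rack [([333.0, 221.0, 38.0, 47.0], 0.71)]
dowel_block [([337.0, 161.0, 31.0, 40.0], 0.55)]
blue_tray [([161.0, 199.0, 46.0, 53.0], 0.78)]
oil_bottle [([244.0, 142.0, 17.0, 17.0], 0.53)]
side [[449.5, 0.0, 252.9], [0.0, 449.5, 195.8], [0.0, 0.0, 1.0]] [[-0.8943, -0.4468, 0.0233, 0.4706], [-0.3079, 0.5768, -0.7566, 0.2387], [0.3246, -0.6839, -0.6534, 0.9121], [0.0, 0.0, 0.0, 1.0]]
spacer [([248.0, 140.0, 46.0, 33.0], 0.72), ([270.0, 181.0, 15.0, 14.0], 0.68)]
clamp_strap [([240.0, 193.0, 47.0, 41.0], 0.65)]
step_block [([235.0, 189.0, 15.0, 27.0], 0.76)]
gear [([267.0, 229.0, 19.0, 12.0], 0.47)]
sub_plate [([226.0, 202.0, 77.0, 59.0], 0.82)]
granite_plate [([136.0, 244.0, 55.0, 51.0], 0.76)]
strap_rack [([307.0, 157.0, 52.0, 42.0], 0.98)]
dowel_block [([248.0, 143.0, 45.0, 33.0], 0.85)]
blue_tray [([196.0, 274.0, 75.0, 65.0], 0.77), ([263.0, 232.0, 22.0, 11.0], 0.63)]
oil_bottle [([186.0, 181.0, 11.0, 37.0], 0.86)]
1.1
```

Run:
```python
import cv2,numpy as np
a=np.load("pics/top0.npy")[120:290,140:390,::-1]; b=np.load("pics/side0.npy")[115:345,110:390,::-1]
cv2.imwrite("pics/topc.png",cv2.resize(a,None,fx=3.2,fy=3.2,interpolation=cv2.INTER_CUBIC))
cv2.imwrite("pics/sidec.png",cv2.resize(b,None,fx=2.6,fy=2.6,interpolation=cv2.INTER_CUBIC))
```

```text
(no output)
```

View pics/topc.png

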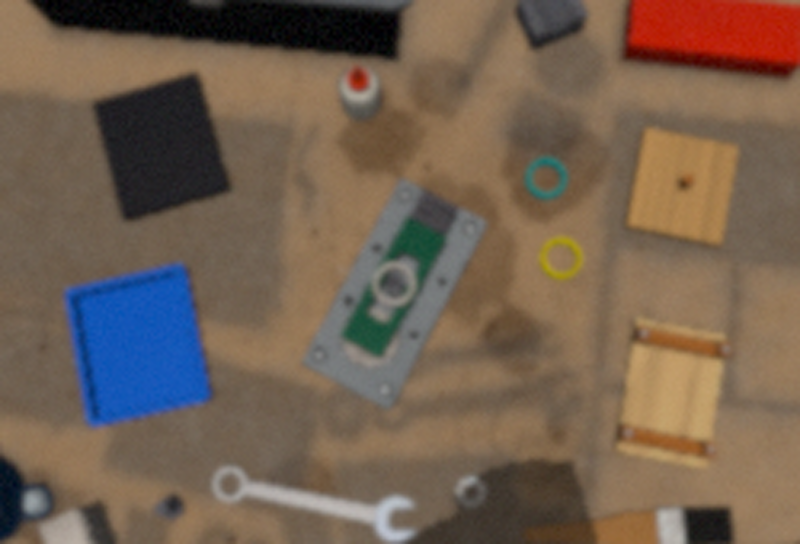

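View pics/sidec.png

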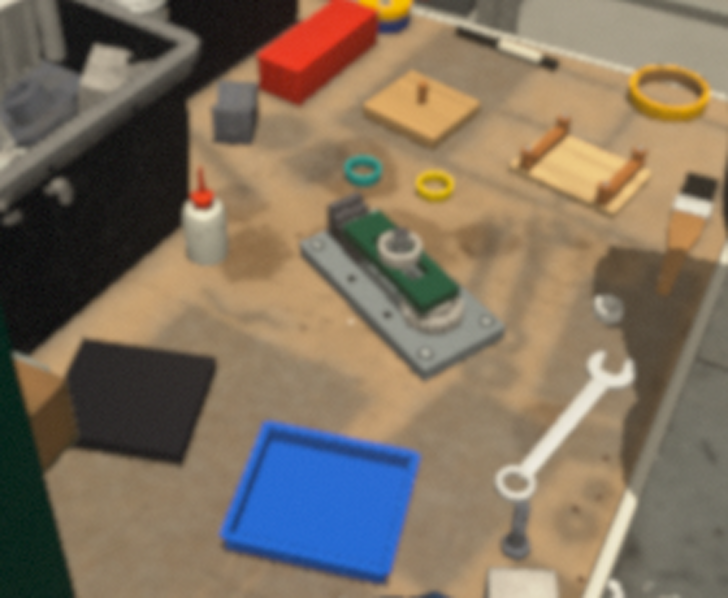

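The steel ring is round the stud on the strap, at top pixel (263,209). The look-alikes lie loose on the bench: turquoise at (311,176) and yellow at (316,201). Only the bright steel ring at (263,209) fits, being on the strap with the stud through it. Next I'll check the full surroundings and fit the poses precisely.

```bash
cat > fit.py <<'E'
import numpy as np, cv2
from scipy.optimize import minimize
from cell import bot
C={c:bot.calibration(c) for c in ("top","side")}
def proj(c,P):
    k=C[c]; P=np.atleast_2d(P); q=P@k["extrinsics"][:3,:3].T+k["extrinsics"][:3,3]
    return (q[:,:2]/q[:,2:])@k["mtx"][:2,:2].T+k["mtx"][:2,2]
def back(c,uv,z):
    k=C[c]; R=k["extrinsics"][:3,:3]; t=k["extrinsics"][:3,3]
    d=R.T@np.linalg.inv(k["mtx"])@np.array([*uv,1.]); o=-R.T@t
    return (o+d*(z-o[2])/d[2])[:2]
def rect(l,w,n=25):
    s=np.linspace(-.95,.95,n); o=np.ones(n)
    P=np.vstack([np.c_[s*l/2,o*w/2],np.c_[s*l/2,-o*w/2],np.c_[o*l/2,s*w/2],np.c_[-o*l/2,s*w/2]])
    N=np.vstack([np.tile(v,(n,1)) for v in ([0,1],[0,-1],[1,0],[-1,0])]); return P,N
def circ(r,n=60):
    a=np.linspace(0,2*np.pi,n,endpoint=False); N=np.c_[np.cos(a),np.sin(a)]; return r*N,N
def score(p,im,c,P,N,z,h=.003):
    a=p[2]; R=np.array([[np.cos(a),-np.sin(a)],[np.sin(a),np.cos(a)]])
    v=[]
    for s in (-h,h):
        Q=(P+s*N)@R.T+p[:2]; uv=proj(c,np.c_[Q,np.full(len(Q),z)]).astype(np.float32)
        v.append(cv2.remap(im,uv[:,0].copy(),uv[:,1].copy(),cv2.INTER_LINEAR).reshape(-1,3))
    return np.linalg.norm(v[0]-v[1],axis=1).mean()
def fit(ims,p0,P,N,z,yaw=True):
    def f(q): return -sum(score((q[0],q[1],q[2]/10 if yaw else p0[2]),ims[c],c,P,N,z) for c in ims)
    best=None
    for dx in (-.006,0,.006):
        for dy in (-.006,0,.006):
            s=np.array([p0[0]+dx,p0[1]+dy]+([p0[2]*10] if yaw else [0]))
            sim=np.vstack([s,s+[.004,0,0],s+[0,.004,0]]+[s+[0,0,.4]])
            r=minimize(f,s,method="Nelder-Mead",options=dict(initial_simplex=sim,xatol=1e-4,fatol=1e-3))
            if best is None or r.fun<best.fun: best=r
    return np.array([best.x[0],best.x[1],best.x[2]/10 if yaw else p0[2]]),-best.fun
E
cat > m.py <<'E'
from fit import *
ims={c:cv2.GaussianBlur(np.load(f"pics/{c}0.npy"),(0,0),.7).astype(np.float32) for c in C}
T={"granite":((162,146),14.6,.020,rect(.120,.104)),"tray":((139,345),10.5,.020,rect(.130,.114)),
"plate":((395,291),-27.9,.018,rect(.196,.092)),"dowelblk":((684,186),-10.6,.018,rect(.098,.090)),
"rack":((672,392),-8.7,.010,rect(.124,.084)),"strap":((395,284),-27.9,.052,rect(.124,.042)),
"spacer":((395,284),None,.066,circ(.019)),"dowelend":((684,181),None,.044,circ(.0055)),"block_hi":((437,202),None,.056,None)}
for n,(uv,y,z,m) in T.items():
    px=np.array(uv)/3.2+[140,120]-.35; p0=back("top",px,z)
    print(n,"init",p0.round(4),end=" ")
    if m:
        for sub in (("top",),("side",),("top","side")):
            p,s=fit({c:ims[c] for c in sub},(p0[0],p0[1],np.deg2rad(y or 0)),*m,z,y is not None)
            print(sub,p[:2].round(4),np.rad2deg(p[2]).round(1),round(s,1),end=" ")
    print()
E
python3 m.py
```

```text
granite init [0.6437 0.2081] ('top',) [0.6437 0.209 ] 16.6 66.1 ('side',) [0.6401 0.2144] 17.5 66.2 ('top', 'side') [0.6419 0.2112] 17.5 117.4 
tray init [0.4557 0.222 ] ('top',) [0.4569 0.2243] 12.8 72.6 ('side',) [0.4549 0.2283] 13.0 93.8 ('top', 'side') [0.4555 0.2269] 13.2 155.7 
plate init [ 0.506  -0.0125] ('top',) [ 0.5062 -0.0122] -27.8 28.2 ('side',) [ 0.5039 -0.0078] -27.8 45.6 ('top', 'side') [ 0.505  -0.0094] -27.7 68.1 
dowelblk init [ 0.6046 -0.281 ] ('top',) [ 0.606  -0.2806] -12.2 41.0 ('side',) [ 0.6026 -0.2735] -12.0 41.2 ('top', 'side') [ 0.6043 -0.2784] -11.7 68.8 
rack init [ 0.4151 -0.2638] ('top',) [ 0.4247 -0.2648] -11.3 31.0 ('side',) [ 0.4238 -0.2604] -11.1 38.3 ('top', 'side') [ 0.4241 -0.2633] -11.1 65.9 
strap init [ 0.5077 -0.0131] ('top',) [ 0.5051 -0.0129] -29.2 52.1 ('side',) [ 0.4975 -0.0052] -29.7 44.6 ('top', 'side') [ 0.5049 -0.0115] -29.1 79.7 
spacer init [ 0.5057 -0.0134] ('top',) [ 0.5101 -0.0205] 0.0 47.1 ('side',) [ 0.5044 -0.0024] 0.0 62.0 ('top', 'side') [ 0.507  -0.0133] 0.0 89.0 
dowelend init [ 0.6035 -0.2756] ('top',) [ 0.6007 -0.2748] 0.0 54.3 ('side',) [ 0.5923 -0.2479] 0.0 51.1 ('top', 'side') [ 0.6011 -0.2737] 0.0 75.3 
block_hi init [ 0.5817 -0.0509]
```

View pics/top0.png

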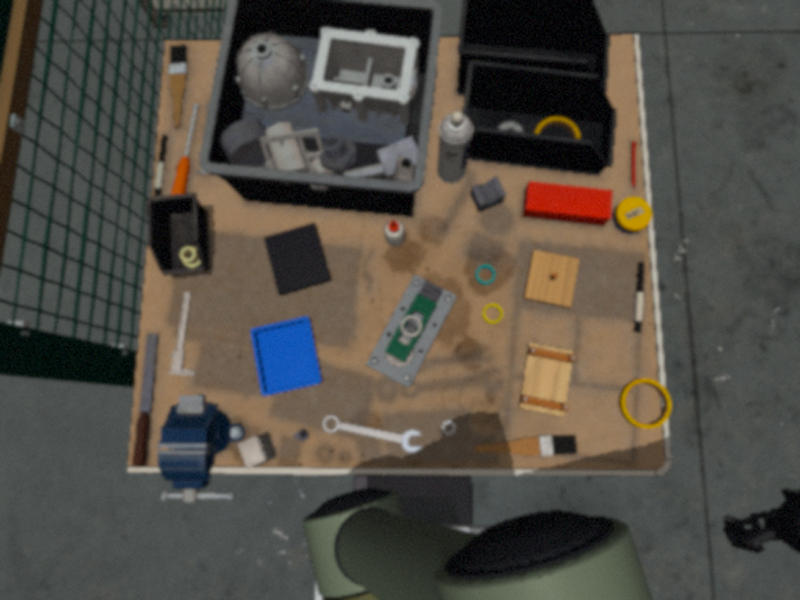

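```bash
cat > h.py <<'E'
import numpy as np
from scipy.spatial.transform import Rotation as Ro
from cell import bot
PL=np.array([.505,-.0098]); YAW=np.deg2rad(-28)
def quat(yaw):
    x,y,z,w=(Ro.from_euler("z",yaw)*Ro.from_euler("x",np.pi)).as_quat(); return [w,x,y,z]
def onplate(d): return PL+d*np.array([np.cos(YAW),np.sin(YAW)])
def over(xy,z,yaw):
    "joint move to above xy; takes the half turn that needs least of the last joint"
    c=[]
    for k in (0,np.pi,-np.pi):
        j=bot.solve_ik([*xy,z],quat(yaw+k))
        if j is not None: c.append((abs(j[5]),yaw+k))
    y=min(c)[1]; bot.move_pose([*xy,z],quat(y)); return y
def lin(xy,z,v=.15,**k): return bot.move_linear([*xy,z],speed=v,**k)
def st(s): print(s,"t",round(bot.read_clock(),1),"p",np.round(bot.read_position(),4),"w",round(bot.read_gripper_width()*85,1),"F",np.round(bot.read_ft_force(),1),"ff",np.round(bot.read_finger_force(),1))
E
python3 - <<'E'
from h import *
from fit import back
print("spacer side eye",back("side",(400/2.6+110,244/2.6+115),.066), "bottle",back("top",(393/800*512,232/600*384),.09))
over(PL,.16,YAW); st("above")
lin(PL,.0535,.08); st("down")
bot.set_gripper(.3,40); st("grip")
lin(PL,.075,.05); st("lift")
lin(PL,.16,.15); st("up")
import cv2
a=bot.camera("side")[100:260,180:380,::-1]; cv2.imwrite("pics/s1.png",cv2.resize(a,None,fx=3.5,fy=3.5,interpolation=cv2.INTER_CUBIC))
E
```

```text
spacer side eye [ 0.50289152 -0.00659749] bottle [0.67463748 0.01964004]
above t 3.2 p [ 0.5053 -0.0107  0.1602] w 84.9 F [ 0.1 -0.7 -0.4] ff 0.0
down t 4.7 p [ 0.5054 -0.0099  0.054 ] w 84.9 F [-0.  -0.8  0.6] ff 0.0
grip t 5.2 p [ 0.5051 -0.0098  0.0539] w 35.4 F [-1.4  0.3  5.2] ff 39.6
lift t 5.8 p [ 0.5052 -0.0098  0.0752] w 35.2 F [ 0.9  0.6 -0.6] ff 39.9
up t 6.5 p [ 0.5045 -0.0097  0.1593] w 35.5 F [ 0.3 -0.1 -0.7] ff 39.9
```

View pics/s1.png

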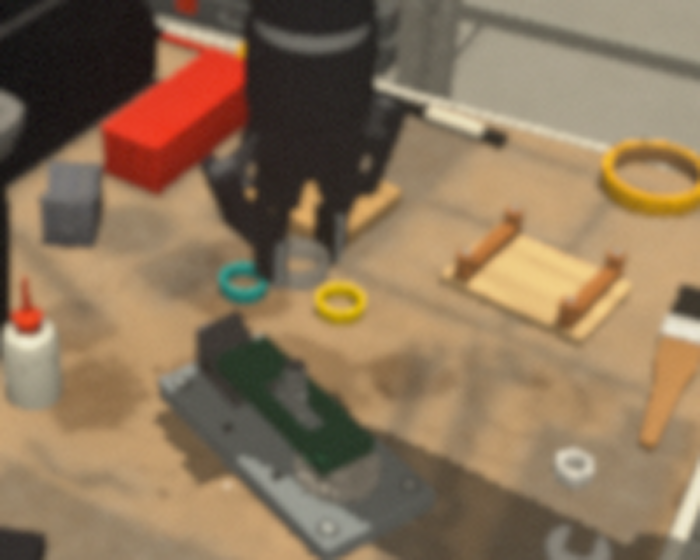

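The steel ring is held level between the fingers at crop (300,262). Both look-alikes are still on the bench, at (243,282) and (340,300). Next is the dowel.

Run:
```python
from h import *
from fit import back
s=back("side",(422/2.6+110,87/2.6+115),.042); t=back("top",(684/3.2+139.7,182/3.2+119.7),.042); print(s,t)
D=(np.array([.6043,-.2784])+(s+t)/2)/2; print(D)
yaw=np.deg2rad(-12)
over(D,.16,yaw); st("above")
lin(D,.060,.08); st("over dowel")
hit=lin(D,.0165,.03,until_force=4); st(f"down {hit}")
import cv2
a=bot.camera("side")[100:260,180:380,::-1]; cv2.imwrite("pics/s2.png",cv2.resize(a,None,fx=3.5,fy=3.5,interpolation=cv2.INTER_CUBIC))
```

```text
[ 0.60050338 -0.26881908] [ 0.60284995 -0.27609715]
[ 0.60298833 -0.27542906]
above t 7.6 p [ 0.6026 -0.2741  0.1594] w 35.8 F [-0.7  0.8  0.2] ff 39.9
over dowel t 9.0 p [ 0.6035 -0.2757  0.0607] w 35.2 F [-0.4  0.3 -0.5] ff 39.9
down True t 10.2 p [ 0.6028 -0.2753  0.0196] w 35.2 F [-0.3  0.4  4.7] ff 40.3
```

View pics/s2.png

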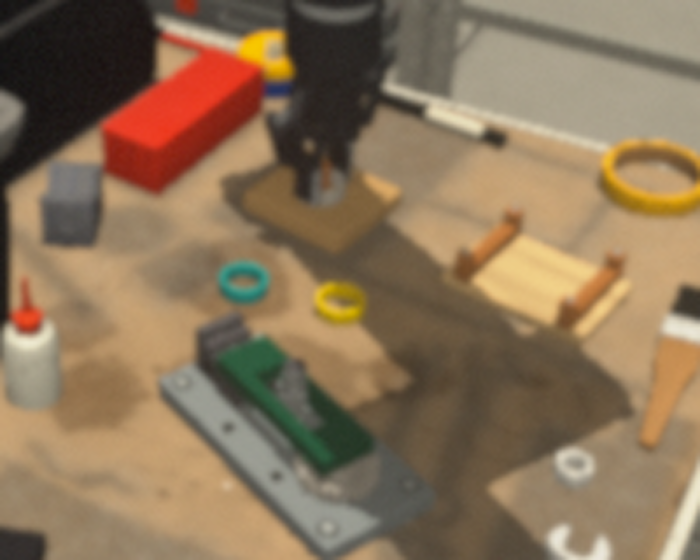

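The ring is round the dowel at (325,190) and on the wood: contact came at the expected height. I'll release it and take the strap.

Run:
```python
from h import *
p=bot.read_position()[:2]
bot.set_gripper(.75); lin(p,.10,.1); st("rel")
bot.set_gripper(.75)
over(PL,.16,YAW); bot.set_gripper(.8)
lin(PL,.030,.08); st("down")
bot.set_gripper(.3,60); st("grip")
lin(PL,.045,.03); st("lift15")
lin(PL,.16,.1); st("up")
import cv2
for c,(r,q) in {"side":((100,260),(180,380)),"top":((150,270),(220,370))}.items():
    im=bot.camera(c); np.save(f"pics/{c}1.npy",im); a=im[r[0]:r[1],q[0]:q[1],::-1]
    cv2.imwrite(f"pics/{c}3.png",cv2.resize(a,None,fx=3.5,fy=3.5,interpolation=cv2.INTER_CUBIC))
```

```text
rel t 11.6 p [ 0.6024 -0.2751  0.0993] w 63.6 F [-0.9  0.1  0.3] ff 0.0
down t 15.0 p [ 0.5054 -0.0098  0.0304] w 67.9 F [-0.9  0.   0.4] ff 0.0
grip t 15.3 p [ 0.5052 -0.0102  0.0306] w 40.5 F [-1.7 -1.9  4.8] ff 61.1
lift15 t 16.0 p [ 0.505  -0.0098  0.045 ] w 40.5 F [-0.8 -0.  -3.1] ff 60.9
up t 17.3 p [ 0.5044 -0.0097  0.1593] w 40.6 F [ 0.3  0.6 -4.3] ff 60.9
```

View pics/side3.png

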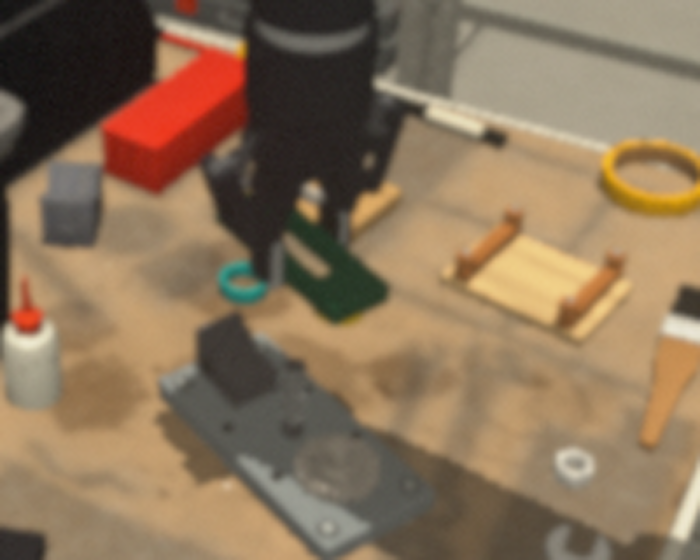

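The strap is held level and centred and is clear of the stud. The gear at (335,465) and the block at (235,355) stayed put. The rack's eye and fit estimates differ by 1 cm, so I'll check with an overlay.

```bash
cat > ov.py <<'E'
from fit import *
def draw(im,c,p,l,w,z,col,r,q,f):
    a=p[2];R=np.array([[np.cos(a),-np.sin(a)],[np.sin(a),np.cos(a)]])
    Q=(np.array([[l,w],[l,-w],[-l,-w],[-l,w]])/2)@R.T+p[:2]
    uv=(proj(c,np.c_[Q,np.full(4,z)])-[q,r]+.5)*f
    cv2.polylines(im,[uv.round().astype(int)],True,col,1)
E
python3 - <<'E'
from ov import *
out=[]
for c,r,q,h,w in (("top",210,320,70,64),("side",140,295,70,75)):
    f=7; im=np.load(f"pics/{c}0.npy")[r:r+h,q:q+w,::-1]
    im=np.ascontiguousarray(cv2.resize(im,None,fx=f,fy=f,interpolation=cv2.INTER_CUBIC))[:490]
    for p,col in (((.4241,-.2633,-.194),(0,0,255)),((.4151,-.2633,-.17),(255,0,0))):
        draw(im,c,p,.124,.084,.010,col,r,q,f)
    out.append(cv2.resize(im,(399,490)))
cv2.imwrite("pics/rack.png",np.hstack(out))
E
```

```text
(no output)
```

View pics/rack.png

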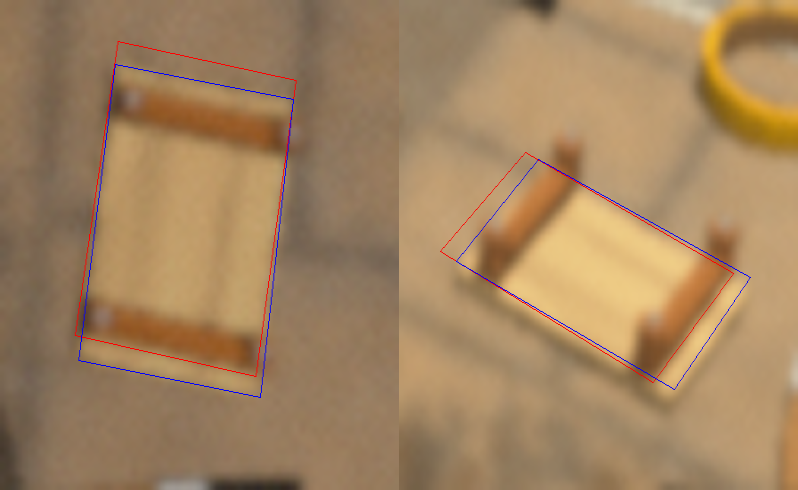

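Blue, the by-eye estimate of (0.415,-0.263), matches the rack; the red fit had locked onto the saddle edge. I'll lay the strap there.

Run:
```python
from h import *
D=np.array([.4142,-.2628]); yaw=-.185
over(D,.16,yaw); st("above")
lin(D,.035,.08)
hit=lin(D,.0125,.025,until_force=5); st(f"down {hit}")
import cv2
out=[]
for c,r,q in (("top",200,290),("side",130,280)):
    a=bot.camera(c)[r:r+90,q:q+100,::-1]; out.append(cv2.resize(a,(400,360),interpolation=cv2.INTER_CUBIC))
cv2.imwrite("pics/rack2.png",np.hstack(out))
```

```text
above t 18.4 p [ 0.4144 -0.2621  0.1599] w 40.7 F [-0.6  1.2 -3.7] ff 61.0
down True t 20.9 p [ 0.4139 -0.2626  0.0142] w 40.6 F [-0.1  0.9  5.3] ff 61.8
```

View pics/rack2.png

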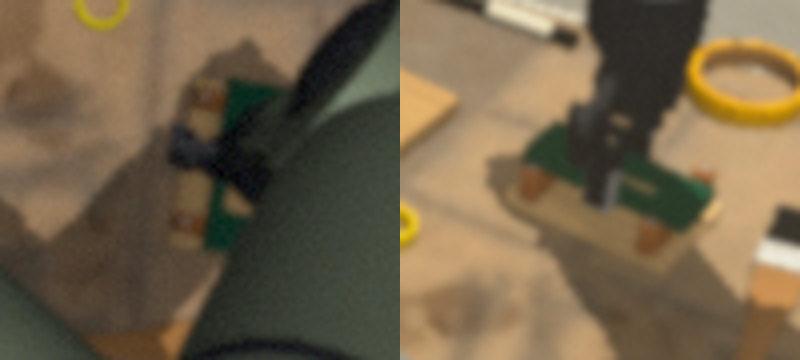

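The strap lies across both saddles, between the horns, at the expected contact height. I'll release it and measure the block and gear.

Run:
```python
from h import *
from ov import *
p=bot.read_position()[:2]
bot.set_gripper(.6); lin(p,.12,.12); st("rel")
over([.40,-.25],.2,-.185)
ims={};out=[]
for c in C:
    im=bot.camera(c); np.save(f"pics/{c}4.npy",im); ims[c]=cv2.GaussianBlur(im,(0,0),.7).astype(np.float32)
P,N=circ(.0165); G={}
u=np.array([np.cos(YAW),np.sin(YAW)]); g0=PL-.048*u; b0=PL+.066*u
print("init",g0.round(4),b0.round(4))
for c in [("top",),("side",),("top","side")]:
    g,s=fit({k:ims[k] for k in c},(*g0,0),*circ(.028),.030,False)
    b,s2=fit({k:ims[k] for k in c},(*(b0+.021*u),YAW),*rect(.009,.036),.056,True)
    print(c,"gear",g[:2].round(4),"topstep",(b[:2]-.021*u).round(4),np.rad2deg(b[2]).round(1))
for c,r,q in (("top",170,220),("side",170,215)):
    im=np.ascontiguousarray(cv2.resize(np.load(f"pics/{c}4.npy")[r:r+90,q:q+100,::-1],None,fx=4,fy=4,interpolation=cv2.INTER_CUBIC))
    draw(im,c,(*(b0+.021*u),YAW),.009,.036,.056,(0,0,255),r,q,4)
    draw(im,c,(*(b0-.0135*u),YAW),.024,.036,.038,(0,255,255),r,q,4)
    draw(im,c,(*g0,YAW),.056,.056,.030,(0,0,255),r,q,4)
    out.append(im)
cv2.imwrite("pics/bg.png",np.hstack(out))
```

```text
rel t 22.3 p [ 0.4135 -0.2622  0.1194] w 51.0 F [ 0.6 -0.1 -0.8] ff 0.0
init [0.4626 0.0127] [ 0.5633 -0.0408]
('top',) gear [0.4632 0.0124] topstep [ 0.5597 -0.0422] -30.6
('side',) gear [0.4623 0.0134] topstep [ 0.5574 -0.0306] -43.2
('top', 'side') gear [0.4624 0.0131] topstep [ 0.5607 -0.0405] -37.5
```

View pics/bg.png

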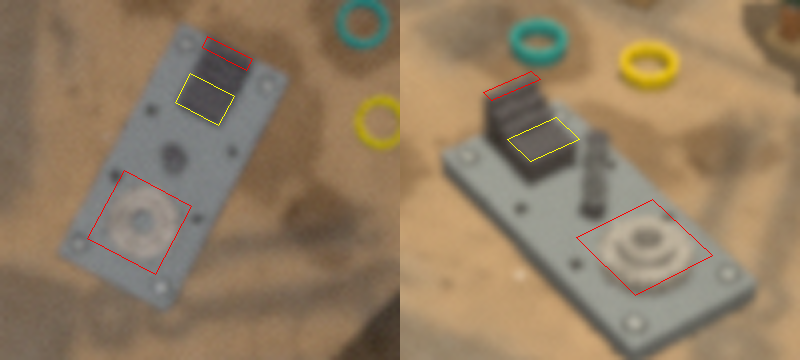

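The gear fits at (0.4625,0.013), top crop (140,222) in the left panel. The block outline agrees to about 2 mm. Now I'll grip the step block across its width.

Run:
```python
from h import *
B=onplate(.068)
bot.set_gripper(.8)
over(B,.16,YAW); st("above")
lin(B,.021,.08); st("down")
bot.set_gripper(.2,60); st("grip")
lin(B,.035,.03); st("lift"); lin(B,.17,.12)
D=np.array([.4557,.2262]); yaw=np.deg2rad(13)
D=D+.003*np.array([np.cos(yaw),np.sin(yaw)])
over(D,.17,yaw); st("above tray")
import cv2
out=[]
for c,r,q in (("top",180,140),("side",230,160)):
    a=bot.camera(c)[r:r+100,q:q+110,::-1]; out.append(cv2.resize(a,(400,360),interpolation=cv2.INTER_CUBIC))
cv2.imwrite("pics/tray.png",np.hstack(out))
```

```text
above t 24.2 p [ 0.5647 -0.0424  0.16  ] w 68.0 F [ 0.2  0.3 -0.1] ff 0.0
down t 26.1 p [ 0.5654 -0.0418  0.0215] w 68.2 F [-0.2  1.1  0.1] ff 0.0
grip t 26.5 p [ 0.5654 -0.0419  0.0215] w 34.9 F [-1.5 -1.3  4.7] ff 61.5
lift t 27.1 p [ 0.565  -0.0417  0.035 ] w 34.7 F [-0.3 -0.2 -2.7] ff 60.6
above tray t 29.5 p [0.4594 0.2262 0.17  ] w 35.0 F [ 0.1  0.2 -3. ] ff 60.6
```

View pics/tray.png

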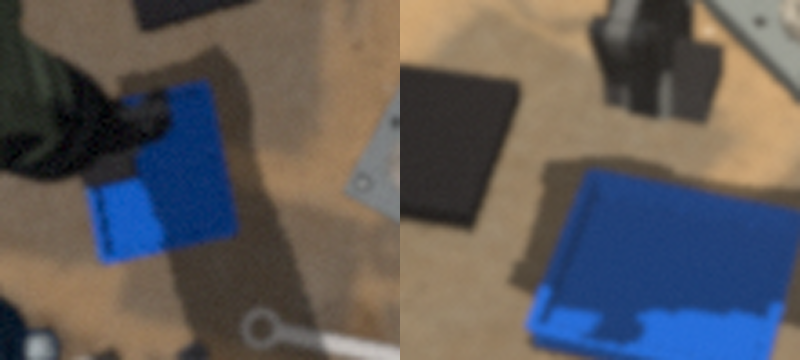

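The block is held level at (665,70) in the right panel, above the tray. I'll set it down, then take the gear to above the granite.

Run:
```python
from h import *
D=bot.read_position()[:2]
lin(D,.03,.1); hit=lin(D,.0045,.02,until_force=5); st(f"tray {hit}")
bot.set_gripper(.62); lin(D,.17,.12); st("rel")
bot.set_gripper(1.0)
G=np.array([.4625,.0131])
over(G,.16,YAW); lin(G,.0165,.07); st("down gear")
bot.set_gripper(.4,45); st("grip")
lin(G,.03,.03); st("lift"); lin(G,.17,.12)
over([.641,.211],.17,np.deg2rad(17)); st("above granite")
import cv2
out=[]
for c,r,q in (("top",130,150),("side",220,130)):
    a=bot.camera(c)[r:r+110,q:q+120,::-1]; out.append(cv2.resize(a,(400,367),interpolation=cv2.INTER_CUBIC))
cv2.imwrite("pics/gran.png",np.hstack(out))
```

```text
tray True t 32.2 p [0.4594 0.2258 0.0065] w 34.7 F [-0.5 -0.6  6. ] ff 61.4
rel t 34.0 p [0.459  0.2257 0.1693] w 52.6 F [ 0.6  0.5 -0.2] ff 0.0
down gear t 37.5 p [0.4628 0.0131 0.0168] w 84.7 F [ 0.1 -0.6  0.8] ff 0.0
grip t 37.9 p [0.4624 0.0126 0.0172] w 53.2 F [-3.1 -1.2  8.3] ff 45.8
lift t 38.5 p [0.4626 0.0131 0.0301] w 53.1 F [ 0.8  0.6 -2. ] ff 47.5
above granite t 40.9 p [0.6402 0.21   0.1694] w 53.0 F [-0.3 -0.5 -1.5] ff 47.5
```

View pics/gran.png

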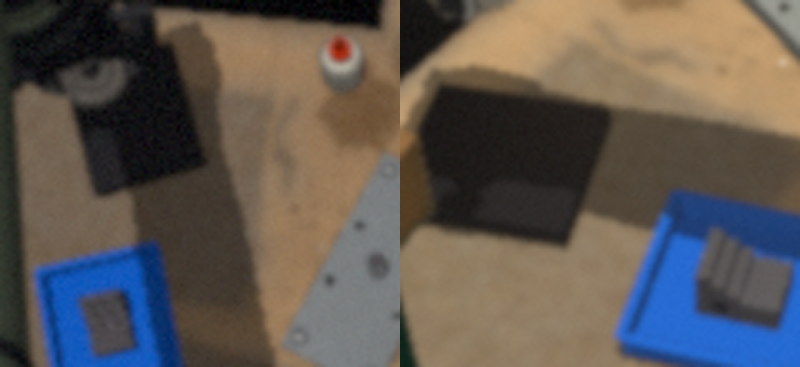

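The block stands steps up in the tray at (745,280), and the gear is held at (95,80). I'll set the gear on the granite, retreat and check everything.

Run:
```python
from h import *
D=bot.read_position()[:2]
lin(D,.035,.1); hit=lin(D,.0165,.02,until_force=4); st(f"granite {hit}")
bot.set_gripper(1.0); lin(D,.18,.12); st("rel")
bot.goto_joints([-1.294,.326,-.193,1.052,0,1.437]); st("home")
import cv2
for c,(r,q,h,w) in {"top":(120,140,170,250),"side":(115,110,230,280)}.items():
    a=bot.camera(c)[r:r+h,q:q+w,::-1]; f=min(800/w,600/h)
    cv2.imwrite(f"pics/{c}9.png",cv2.resize(a,None,fx=f,fy=f,interpolation=cv2.INTER_CUBIC))
```

```text
granite True t 43.2 p [0.6403 0.2095 0.0193] w 52.9 F [-1.1  0.2  5. ] ff 48.2
rel t 45.2 p [0.64   0.2094 0.179 ] w 85.2 F [-0.4 -0.7 -0.2] ff 0.0
home t 48.1 p [ 0.2204 -0.5037  0.2312] w 84.9 F [ 0.6  0.7 -0.3] ff 0.0
```

View pics/top9.png

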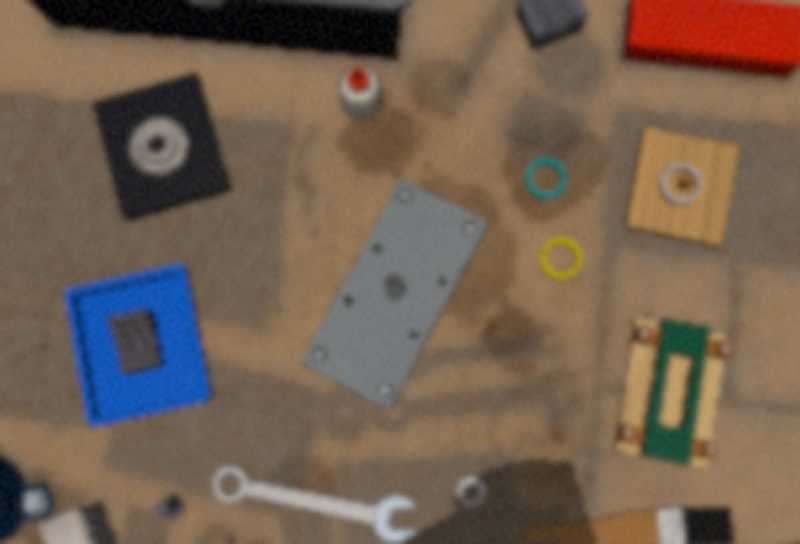

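View pics/side9.png

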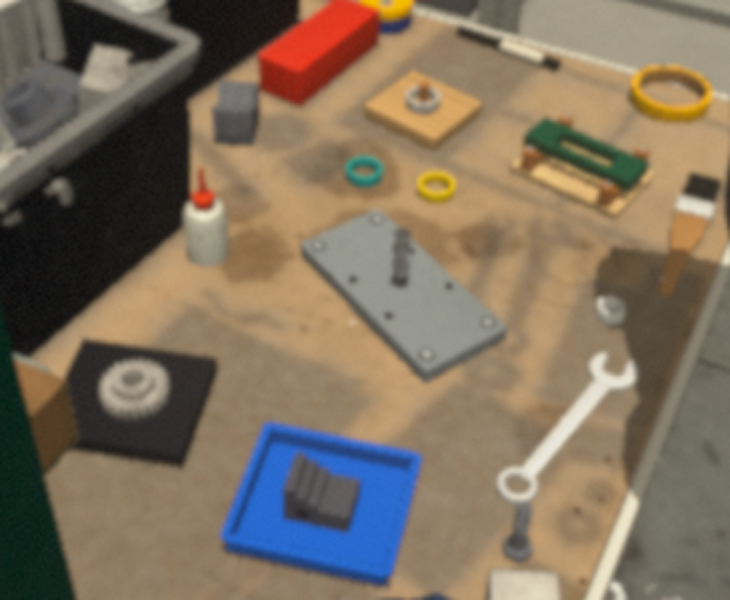

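Everything is in place: ring on the dowel (682,184), strap across both saddles (676,390), block in the tray (135,342), gear hub up on the granite (158,145). The bottle and look-alikes have not moved.

```bash
python3 -c "
from cell import bot
print(bot.close_job())"
```

```text
the job is handed in; nothing more can be done
None
```

The job is handed in: all four parts were set down in the order asked, by about 48 s, and the final pictures show each in its place, with the oil bottle and look-alikes unmoved; no verdict came back.

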